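# Tidy away the tile press and hand tools in a pottery class

### The arm

A 6-joint arm with a two-finger parallel gripper is mounted at the origin on the work surface. World frame = base frame: x ahead of the robot, y to its left, z up, the work surface at z = 0. Lengths are in m, angles in rad, forces in N, time in s.
With the tool pointing down it reaches from about 0.25 to 0.775 m from the base axis. Payload 4 kg.
Tool frame: the origin (TCP) lies between the finger pads; the fingertips stand 8 mm ahead of it and the grasp point (between the pads) lies 11 mm behind it; z points along the fingers, y is the direction in which the jaws open and shut (so a half turn about z gives the same grasp; the last joint's range is limited). The gripper opens to 94 mm and grips with 3 to 60 N. Pads are 16 mm wide; open, the fingers measure 119 mm over their backs; the gripper's body (75 mm by 177 mm) begins 78 mm behind the grasp point.
Start: joints at [-1.312, 0.087, 1.371, -0, 1.684, -0.103], TCP at [0.195, -0.514, 0.186] pointing down, gripper open.
Joint ranges: [-3.1, 3.1], [-0.76, 2.03], [0.27, 2.55], [-1.08, 4.22], [0.17, 2.65], [-2.57, 2.57]. Speed limits (rad/s): [2.79, 2.79, 3.14, 3.14, 3.14, 3.14].

### API

Orientations are given as [roll, pitch, yaw] about the fixed x, y, z axes, in that order (R = Rz(yaw) Ry(pitch) Rx(roll)).
In Python, from bench import manip, vision gives the robot as it stands. The module is installed in compiled form; this text tells all that it offers. Calls block until the motion is done:
- manip.goto(position, orientation): joint-space move of the TCP to a pose.
- manip.move_straight(position, vel=0.15, attitude=None, f_stop=None): straight line of the TCP; attitude=None keeps the orientation; vel is the mean speed in m/s. With f_stop (N) it stops when the force on the tool has changed by that much, and returns True; else False.
- manip.movej(angles): joint-space move.
- manip.move_gripper(opening, squeeze=None): finger opening in m; squeeze is the grip in N (None keeps the last); returns when the fingers have stopped.
- manip.dwell(seconds).
- manip.ik(position, orientation): joint angles nearest the present ones, or None.
- vision.camera(name): name is "scene" or "top" or "wrist"; returns (picture, depth): 420x560x3 uint8, red, green, blue; 420x560 float32, m along the optical axis (not along the pixel's ray), 0 where there is no reading.
- vision.camera_info(name): a dict with "camera_matrix" (3x3 intrinsics, pixels), "D" ([k1, k2, p1, p2, k3] as OpenCV has them; the pictures are not rectified), "rvec" (rotation vector, rad) and "tvec" (3), from world to camera coordinates, as OpenCV has them. Camera axes: x right, y down, z forward; pixel columns grow to the right and rows downward; lengths in m; the calibration is good to about 2 mm. A picture is of the moment at which its call begins: read the wrist's pose just before it. camera_info takes no time and is no camera call; for the wrist camera it gives the pose at the moment of the call.
A pose or a line that the arm cannot do raises manip.Unreachable and nothing moves.
- manip.close_job(): hands the job in, once; it reports no verdict.
Readings, each from a call of its own:
- manip.read_t(): time.
- manip.read_q(): joint angles.
- manip.read_dq(): joint speeds.
- manip.read_tau(): joint torques, N m.
- manip.read_ee_pos(): TCP position.
- manip.read_orientation(): TCP orientation.
- manip.read_wrist_force(): force on the tool from outside, world axes, zero at the start.
- manip.read_moment(): the same for the moment, N m.
- manip.read_finger_gap(): finger opening in m.
Only numpy, scipy, OpenCV 4.12 (cv2) and the standard library are available. Lean on these libraries where they do the work, as an engineer would, in place of code of your own. Each camera call takes 0.05 s, during which the arm holds its last target. There are 200 camera calls.

### The job

Class is over: tidy the tile-making corner. First pull the tool drawer out all the way to its stop; then lift the press plate straight up off its two dowels, keeping it level so that it does not bind, and lay it flat to dry in the middle of the ware board, its long sides parallel to the board's. Put every loop tool that lies on the table into the drawer's left-hand compartment and every oval rib into the right-hand one, in any order, then push the drawer fully home, leaving everything else on the table where it is.

Things in the scene. Friction and masses are not known exactly. Their poses are not given: they have to be found in the camera images.
- drawer (a joint): how far the cabinet's only drawer is out, in m: 0 = shut, 0.145 = out at its stop; starts 0 to 20 mm ajar. About 2.5 N of friction: it stays where left. The fixed plywood cabinet, 310 mm wide, 250 deep, 100 high, stands to the robot's left, its front turned towards the robot; things stand only on the far half of its top
- handle (a point): middle of the drawer's handle, a horizontal round steel bar 110 mm long, about 10 mm thick, about 35 mm in front of the drawer front and parallel to it, 62 mm above the table. It moves with the drawer. x axis: level, into the cabinet (the drawer pulls out along -x); y: along the bar, to the left; z up. Top of the drawer front: 80 mm above the table
- left_bay (a point): on the floor (16 mm above the table) of the drawer's left compartment, left as one stands before it; loop tools go here. Moves with the drawer, axes as the handle's. Midway across the 130 mm width; the 201 mm length runs from 73 mm before (-x) to 128 mm behind; at the stop it is open above from -73 to +73 mm. Walls and divider 50 mm above the floor
- right_bay (a point): the same point in the right-hand compartment, of the same size, where the ribs go
- plate_grip (a point): middle of the grip bar of the tile press's plate. The plate is plywood, 115 x 80 x 12 mm (x, y, z), 0.22 kg, with a wooden grip bar 50 mm long (along x), 20 mm wide (y) and 35 mm high standing on its middle; this point is 32 mm above the plate's underside, 3 mm above the middle of the bar's height. Two holes, 45 mm either side of the middle along x, sit on the press's two dowels with 1.2 mm play
- press_top (a point): middle of the upper face of the tile press's base, a fixed wooden block 130 x 100 mm with aluminium strips on its long sides, 25 mm high. Two upright steel dowels, 9 mm thick, 45 mm either side of this point along x, rise 38 mm above the face. The plate starts lying on this face, on the dowels, its axes along the base's
- board_top (a point): middle of the upper face of the ware board, a bare fixed wooden board 170 x 140 mm (x, y), 12 mm thick, lying on the table
- rib0_mid (a point): centre of a wooden smoothing rib: a flat oval block, 90 mm long (x axis) with round ends, 38 mm wide (y), 14 mm thick (z), with a dark dot near one end, 0.04 kg, lying flat on the table. May be absent
- rib1_mid (a point): centre of a wooden smoothing rib: a flat oval block, 90 mm long (x axis) with round ends, 38 mm wide (y), 14 mm thick (z), with a dark dot near one end, 0.04 kg, lying flat on the table. May be absent
- rib2_mid (a point): centre of a wooden smoothing rib: a flat oval block, 90 mm long (x axis) with round ends, 38 mm wide (y), 14 mm thick (z), with a dark dot near one end, 0.04 kg, lying flat on the table. May be absent
- loop0_mid (a point): centre of the handle of a loop tool: a square wooden handle 80 mm long (x axis), 16 x 16 mm thick, with a brass collar and a flat wire loop 25 mm wide at the +x end; the whole tool is 115 mm long, from 40 mm behind this point to 75 mm before it, 0.045 kg, lying on the table. May be absent
- loop1_mid (a point): centre of the handle of a loop tool: a square wooden handle 80 mm long (x axis), 16 x 16 mm thick, with a brass collar and a flat wire loop 25 mm wide at the +x end; the whole tool is 115 mm long, from 40 mm behind this point to 75 mm before it, 0.045 kg, lying on the table. May be absent
- loop2_mid (a point): centre of the handle of a loop tool: a square wooden handle 80 mm long (x axis), 16 x 16 mm thick, with a brass collar and a flat wire loop 25 mm wide at the +x end; the whole tool is 115 mm long, from 40 mm behind this point to 75 mm before it, 0.045 kg, lying on the table. May be absent
- tape_roll: a small roll of white tape lying flat, 52 mm across, 14 mm high; leave it alone. Origin at the centre of its underside
- saucer: a terracotta plate, 140 mm across; leave it alone. Origin at the centre of its underside
- phone: a black phone lying flat, 72 x 146 mm; leave it alone. Origin at the centre of its underside
- water_bottle: a clear bottle, 60 mm across, 150 mm high; leave it alone. Origin at the centre of its underside
- mug: a white mug, 80 mm across, 90 mm high; leave it alone. Origin at the centre of its underside
- glaze_jar: a jar of glaze, 60 mm across, 70 mm high; leave it alone. Origin at the centre of its underside
- bisque_pot: a terracotta pot, 75 mm high, 96 mm wide; leave it alone. Origin at the centre of its underside
There are look-alikes about, which are no part of the job. What is shaped like the part that bears loop2_mid but purple is not meant.

How it is judged:
By the outcome, as a careful person would: the job done as asked, in the order asked, and still so for the second after the job is handed in, with the robot touching nothing.
Of rib0, rib1, rib2, loop0, loop1, loop2 only 4 to 6 are there at a start; the rules pass over those that are not, and their reading is None.
At some moment in a run one of rib0, rib1, rib2, loop0, loop1, loop2 may be knocked a few centimetres aside while the robot is not near it.
Once in a run the grip may slacken for a moment while it holds something.
It also fails if it takes over 210 s, if anything falls off the work surface, if the arm or the gripper's body presses on something with over 40 N, if the wrist force passes 120 N, or if a joint passes its speed limit or range.

## Working session

There is one attempt and no reset: what is moved stays moved. The work goes in short steps, each a Python script; the robot and the scene stay as the last script left them, time stands still between calls to the robot, and variables do not carry over. Pictures are saved under pics/ and viewed, about 12 in all and at most 16, crops included, and the job is handed in when it is done.

```bash
mkdir -p pics; cat > h.py <<'E'
import numpy as np, cv2, sys
from bench import manip, vision
pi=np.pi
def shot(cam,name=None,crop=None,scale=1):
    info=vision.camera_info(cam); im,d=vision.camera(cam)
    if name:
        o=im[...,::-1]
        if crop: o=o[crop[1]:crop[3],crop[0]:crop[2]]
        o=cv2.resize(o,None,fx=scale,fy=scale,interpolation=cv2.INTER_CUBIC)
        cv2.imwrite(f'pics/{name}.png',o)
    np.savez(f'{cam}.npz',im=im,d=d,**{k:np.array(v) for k,v in info.items()})
    return im,d,info
def rays(info,px):
    K=np.array(info['camera_matrix'],float);D=np.array(info['D'],float).ravel()
    R=cv2.Rodrigues(np.array(info['rvec'],float))[0];t=np.array(info['tvec'],float).ravel()
    n=cv2.undistortPoints(np.array(px,float).reshape(-1,1,2),K,D).reshape(-1,2)
    n=np.c_[n,np.ones(len(n))]
    return n@R, -R.T@t     # directions (depth 1), origin
def onplane(info,px,z):
    v,o=rays(info,px); return o+v*((z-o[2])/v[:,2])[:,None]
def cloud(info,d):
    h,w=d.shape; u,v=np.meshgrid(np.arange(w),np.arange(h))
    r,o=rays(info,np.c_[u.ravel(),v.ravel()])
    P=o+r*d.reshape(-1,1); P[d.ravel()==0]=np.nan
    return P.reshape(h,w,3)
E
python3 - <<'E'
from h import *
for c in('scene','top'):
    im,d,i=shot(c,c+'0',scale=1.42)
    v,o=rays(i,[[280,210]]);print(c,o,v)
print(manip.read_t(),manip.read_orientation())
E
```

```text
scene [1.23230425 0.69565968 1.14629107] [[-0.47702944 -0.49290218 -0.727728  ]]
top [ 0.32438716 -0.05417624  1.17982369] [[ 0.17675252  0.00211062 -0.98432487]]
0.1 [-3.13962546e+00 -1.66873126e-04  3.61770516e-01]
```

View pics/top0.png

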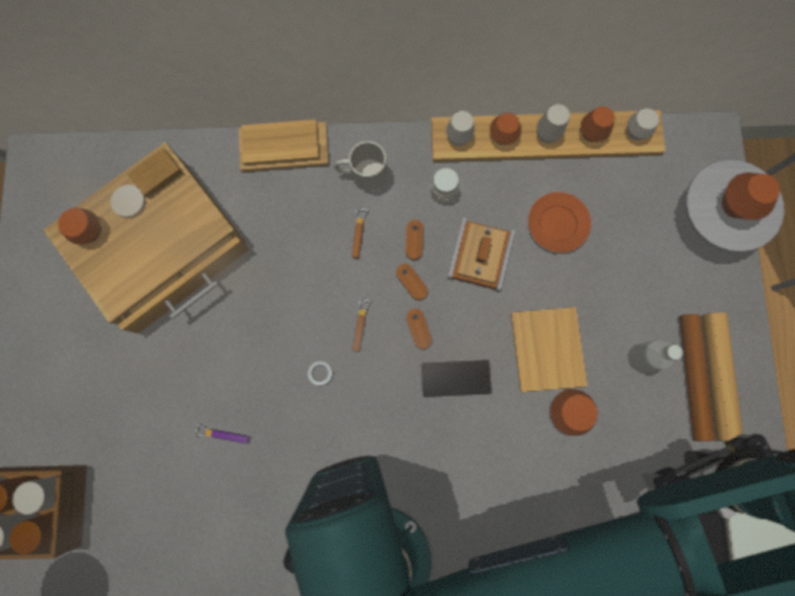

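View pics/scene0.png

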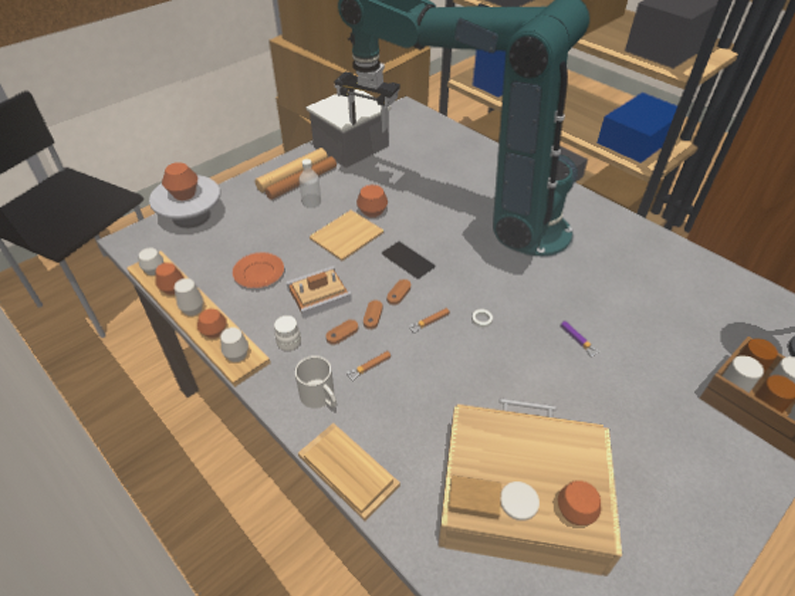

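The top view shows 3 ribs at about (415,240), (411,281), (419,328) and 2 loop tools at (358,235) and (361,325). The purple look-alike is at (225,435). The press is at (482,253), the board at (549,348), and the cabinet at upper left with its handle at (195,297). Next I'll measure these.

```bash
cat >> h.py <<'E'
def rect(P2):
    (c,s,a)=cv2.minAreaRect((P2*1000).astype(np.float32)); 
    if s[0]<s[1]: s=(s[1],s[0]); a+=90
    return np.array(c)/1000,np.array(s),(a+90)%180-90
def blob(mask,seed):
    n,l=cv2.connectedComponents(mask.astype(np.uint8)); return l==l[seed[1],seed[0]] if l[seed[1],seed[0]] else None
def pca(P2):
    m=P2.mean(0);w,V=np.linalg.eigh(np.cov((P2-m).T));return m,np.degrees(np.arctan2(V[1,1],V[0,1])),np.sqrt(w)
E
python3 - <<'E'
from h import *
z=np.load('top.npz');im,d=z['im'],z['d'];C=cloud(z,d)
hsv=cv2.cvtColor(im,cv2.COLOR_RGB2HSV)
sat=(hsv[...,1]>70)&(hsv[...,2]>50)
for n,p,h in [('ribA',(415,240),.014),('ribB',(411,281),.014),('ribC',(419,328),.014),('loopA',(357,240),.016),('loopB',(360,330),.016),('board',(549,348),.012),('press',(470,275),.025)]:
    s=tuple(int(round(q/1.42)) for q in p); b=blob(sat,s)
    if b is None: print(n,'none',hsv[s[1],s[0]]);continue
    v,u=np.nonzero(b); W=onplane(z,np.c_[u,v],h)[:,:2]
    print(n,b.sum(),rect(W),'depth z',np.nanmedian(C[b][:,2]))
Z=C[...,2]
for n,(lo,hi),box in [('cab',(.093,.107),(0,80,185,240)),('plate',(.033,.042),(310,150,370,210)),('grip',(.062,.082),(310,150,370,210)),('handle',(.05,.075),(100,180,170,235)),('board',(.007,.018),(350,200,420,285))]:
    m=np.zeros_like(Z,bool);x0,y0,x1,y1=box;m[y0:y1,x0:x1]=True
    m&=(Z>lo)&(Z<hi); 
    n_,l,st,_=cv2.connectedComponentsWithStats(m.astype(np.uint8)); k=1+np.argmax(st[1:,4]); m=l==k
    v,u=np.nonzero(m);W=onplane(z,np.c_[u,v],np.median(Z[m]))[:,:2]
    print(n,m.sum(),np.median(Z[m]),rect(W),pca(W))
E
```

```text
ribA 312 (array([ 0.66660425, -0.08983025]), array([90.84555054, 37.45942688]), -2.00042724609375) depth z 0.013743734573799182
ribB 327 (array([ 0.57092487, -0.08217507]), array([90.60405731, 39.22509003]), 34.648353576660156) depth z 0.013921437490916233
ribC 335 (array([ 0.4678465 , -0.09399854]), array([89.87818909, 37.72908783]), 16.56271743774414) depth z 0.013725559375936225
loopA 148 (array([0.67305835, 0.03376704]), array([91.95294952, 16.41454697]), -8.790382385253906) depth z 0.015353101425700677
loopB 137 (array([0.46806317, 0.03380668]), array([87.89245605, 15.09000492]), -11.212203979492188) depth z 0.015176810624571768
board 3516 (array([ 0.36883759, -0.3738165 ]), array([272.27325439, 150.08947754]), 7.269525051116943) depth z 0.012638061429587455
press 1316 (array([ 0.62358026, -0.2342688 ]), array([133.33583069,  98.37056732]), -16.48223114013672) depth z 0.036150212902313905
cab 6910 0.1004266914127312 (array([0.67741846, 0.47962119]), array([309.83514404, 253.23362732]), -52.809051513671875) (array([0.65702594, 0.47090862]), np.float64(122.01831791130436), array([
[... 214 characters left out ...]
4), array([0.02514494, 0.03513231]))
grip 116 0.07112539645417293 (array([ 0.62527582, -0.23507513]), array([50.67543793, 20.02118683]), -16.52045440673828) (array([ 0.62516566, -0.23503658]), np.float64(164.5314135222258), array([0.00590145, 0.01480118]))
handle 442 0.0656852446410141 (array([0.54878961, 0.38558731]), array([217.08731079,  49.52013397]), -53.14824676513672) (array([0.55096587, 0.38613848]), np.float64(126.65883483827761), array([0.0167745, 0.0524948]))
board 2576 0.011789832415474155 (array([ 0.41688428, -0.36926215]), array([169.6101532 , 140.62181091]), 3.494507312774658) (array([ 0.41584397, -0.36944021]), np.float64(-176.16023363596335), array([0.04043597, 0.04893653]))
```

```bash
cat >> h.py <<'E'
CA=np.radians(37.15); EX=np.array([np.cos(CA),np.sin(CA)]); EY=np.array([-np.sin(CA),np.cos(CA)])
CC=np.array([0.6774,0.4796])
def cab(x,y): return CC+x*EX+y*EY
def yawfor(xy,jaw):   # jaw axis angle (rad) -> yaw with small q6
    q1=np.arctan2(xy[1],xy[0]); q6=q1+pi/2-(jaw+pi/2)
    q6=(q6+pi/2)%pi-pi/2
    return (q1+pi/2-q6+pi)%(2*pi)-pi
def at(xy,z,jaw): return [float(xy[0]),float(xy[1]),z],[pi,0,float(yawfor(xy,jaw))]
def st():
    print('t',round(manip.read_t(),1),'p',np.round(manip.read_ee_pos(),4),'gap',round(manip.read_finger_gap(),4),'F',np.round(manip.read_wrist_force(),1))
E
python3 - <<'E'
from h import *
z=np.load('top.npz');C=cloud(z,z['d']);P=C.reshape(-1,3)
r=P[:,:2]-CC; X=r@EX;Y=r@EY
m=(abs(Y)<.09)&(X<-.11)&(X>-.22)&(P[:,2]>.03)
for a in np.arange(-.22,-.11,.004):
    k=m&(X>=a)&(X<a+.004)
    if k.sum(): print(round(a,3),k.sum(),np.round(P[k,2].mean(),3),np.round(P[k,2].max(),3),np.round([Y[k].min(),Y[k].max()],3))
manip.goto([0.2,-0.5,0.32],[pi,0,.36])
xy=cab(-.175,0)
manip.goto(*at(cab(-.19,0),.26,CA))
shot('wrist','w1');st()
E
```

```text
-0.188 1 0.067 0.067 [-0.005 -0.005]
-0.184 60 0.066 0.073 [-0.057  0.058]
-0.18 59 0.067 0.072 [-0.06   0.061]
-0.176 34 0.067 0.072 [-0.057  0.056]
-0.172 10 0.065 0.07 [-0.05   0.049]
-0.168 8 0.065 0.069 [-0.05   0.048]
-0.164 6 0.067 0.068 [-0.05  0.05]
-0.16 6 0.066 0.069 [-0.049  0.051]
-0.156 9 0.066 0.071 [-0.051  0.049]
-0.152 6 0.065 0.067 [-0.05   0.049]
-0.148 12 0.062 0.071 [-0.049  0.084]
-0.144 405 0.058 0.088 [-0.09  0.09]
-0.14 90 0.078 0.086 [-0.087  0.089]
-0.136 87 0.081 0.086 [-0.089  0.088]
-0.132 48 0.08 0.084 [-0.088  0.089]
-0.128 7 0.088 0.101 [-0.082  0.05 ]
-0.124 141 0.097 0.107 [-0.088  0.09 ]
-0.12 92 0.099 0.105 [-0.09   0.089]
-0.116 85 0.098 0.105 [-0.089  0.089]
-0.112 41 0.1 0.105 [-0.079  0.084]
t 4.0 p [0.5265 0.3641 0.2601] gap 0.0938 F [0.1 0.3 0. ]
```

View pics/w1.png

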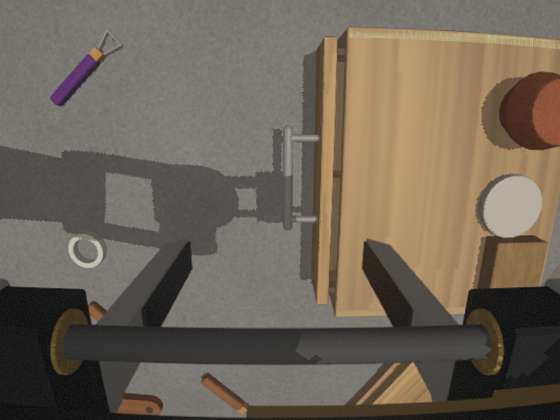

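The wrist view shows the handle bar at (288,177), centred on the drawer, with the drawer slightly ajar. The bar measures at cabinet x = -0.180. Next I'll grasp it and pull.

```bash
python3 - <<'E'
from h import *
manip.move_gripper(.032,30)
p,o=at(cab(-.180,0),.12,CA); manip.goto(p,o)
p[2]=.052; print(manip.move_straight(p,.1,f_stop=8)); st()
manip.move_gripper(0,30); st()
e=manip.read_ee_pos(); h0=(np.array(e[:2])-CC)@EX
g=cab(h0-.165,0)
print('stop',manip.move_straight([g[0],g[1],.052],.08,f_stop=12)); st()
h1=(np.array(manip.read_ee_pos()[:2])-CC)@EX; print(h0,h1,h0-h1)
manip.move_gripper(.032); st()
e=list(manip.read_ee_pos()); e[2]=.3; manip.move_straight(e,.25)
shot('wrist','w2'); st()
E
```

```text
False
t 6.5 p [0.5345 0.3712 0.053 ] gap 0.0319 F [ 0.6  0.3 -0.6]
t 7.1 p [0.5339 0.3709 0.052 ] gap 0.0001 F [ 0.4 -0.1 -0.5]
stop False
t 9.3 p [0.4026 0.2714 0.052 ] gap 0.0006 F [ 0.6 -0.6  0.3]
-0.18001971185723453 -0.34476096291500397 0.16474125105776943
t 10.0 p [0.4024 0.2712 0.052 ] gap 0.0315 F [-0.3 -0.2 -0.1]
t 11.2 p [0.4018 0.2709 0.2981] gap 0.032 F [-0.1 -0.7 -0.2]
```

View pics/w2.png

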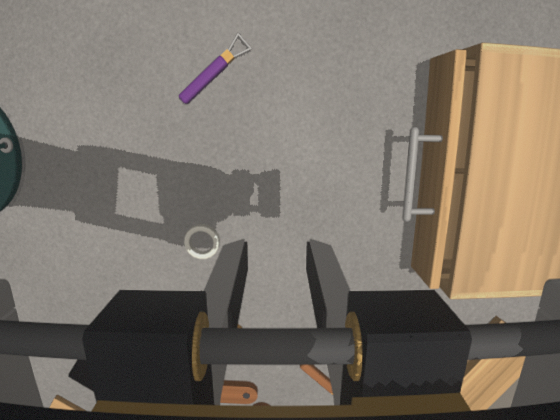

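The fingers closed on nothing. I'll cross-check the handle's position with the wrist camera.

```bash
python3 - <<'E'
from h import *
z=np.load('wrist.npz');d=z['d'];C=cloud(z,d)
for p in [(414,172),(408,214),(417,131),(455,170),(475,48),(448,294)]:
    print(p,d[p[1],p[0]],C[p[1],p[0]],[ (C[p[1],p[0],:2]-CC)@EX,(C[p[1],p[0],:2]-CC)@EY])
print(rays(z,[[280,210]]), manip.read_orientation(),manip.read_ee_pos())
print(onplane(z,[[414,172]],.067))
E
```

```text
(414, 172) 0.43358624 [0.53324586 0.37815486 0.06654764] [np.float64(-0.1761622038168017), np.float64(0.006197651959466935)]
(408, 214) 0.4459873 [0.56331987 0.3332121  0.06804736] [np.float64(-0.179332602942602), np.float64(-0.0477861134286533)]
(417, 131) 0.41911605 [0.50172062 0.41753304 0.0681435 ] [np.float64(-0.17750899553697597), np.float64(0.05662252063583601)]
(455, 170) 0.46282572 [0.58886571 0.41836603 0.03654255] [np.float64(-0.10754632102643802), np.float64(0.004659215422101841)]
(475, 48) 0.37527078 [0.48658969 0.52509005 0.0882118 ] [np.float64(-0.12461512453067694), np.float64(0.15148924250519186)]
(448, 294) 0.44651833 [0.6681874  0.28604223 0.09414459] [np.float64(-0.12423323442950454), np.float64(-0.14871309780304115)]
(array([[ 0.16525346, -0.20598875, -0.96457918]]), array([0.35607719, 0.33015871, 0.49730095])) [-3.13808404e+00 -6.12311381e-04  2.21921009e+00] [0.40177233 0.27093679 0.29805555]
[[0.5330598  0.37810446 0.067     ]]
```

```bash
python3 - <<'E'
from h import *
z=np.load('wrist.npz')
def pr(P): return cv2.projectPoints(np.array(P,float).reshape(-1,3),z['rvec'],z['tvec'],z['camera_matrix'],z['D'])[0].reshape(-1,2)
e=np.array(manip.read_ee_pos()); y=np.r_[EX,0]
for dz in(-.008,0,.011,.03): print(dz,pr([e+[0,0,dz]+s*.016*y for s in(-1,0,1)]).round())
C=cloud(z,z['d'])
for p in [(240,255),(314,255),(235,290),(325,290)]: c=C[p[1],p[0]]; print(p,c-e,(c-e)[:2]@EX,(c-e)[:2]@EY)
# descend halfway over handle and look
p,o=at(cab(-.180,0),.12,CA); manip.goto(p,o); p[2]=.085; manip.move_straight(p,.1); shot('wrist','w3'); st()
E
```

```text
-0.008 [[253. 238.]
 [278. 238.]
 [304. 238.]]
0 [[252. 243.]
 [278. 243.]
 [305. 243.]]
0.011 [[250. 249.]
 [279. 249.]
 [307. 249.]]
0.03 [[248. 263.]
 [279. 263.]
 [309. 263.]]
(240, 255) [-0.02036196 -0.00399139  0.04130301] -0.01864006791973034 0.00911529631289286
(314, 255) [0.00795324 0.01755095 0.0413909 ] 0.016938271493682176 0.009186119740896278
(235, 290) [-0.01875639 -0.00374874  0.07492766] -0.01721379163900059 0.008339092592654848
(325, 290) [0.00801692 0.01846141 0.07774648] 0.017538857864718652 0.009873352239754586
t 12.7 p [0.5343 0.371  0.0862] gap 0.032 F [ 0.9 -0.2  1.1]
```

View pics/w3.png

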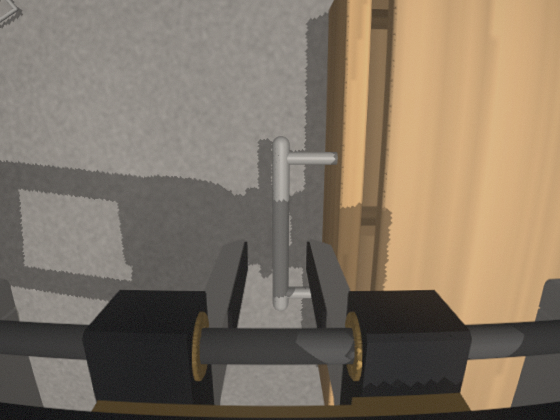

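```bash
python3 - <<'E'
from h import *
p=list(manip.read_ee_pos()); p[2]=.048
print(manip.move_straight(p,.08,f_stop=8)); st()
for g in(.02,.012,.006):
    manip.move_gripper(g,20); st()
shot('wrist','w4')
E
```

```text
False
t 13.3 p [0.5341 0.3709 0.0474] gap 0.0323 F [-0.2 -0.4  0.3]
t 13.8 p [0.5345 0.3711 0.0484] gap 0.0201 F [ 0.1  0.5 -0.6]
t 14.1 p [0.5343 0.371  0.048 ] gap 0.0121 F [ 0.6 -0.1  0.1]
t 14.5 p [0.5345 0.3712 0.0482] gap 0.0061 F [1.  0.2 0.2]
```

View pics/w4.png

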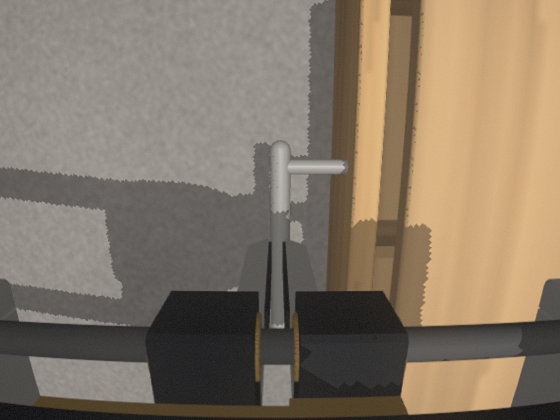

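The bar shows between the fingers, yet there is no contact. I'll check the actual fingertip depth against the bar.

```bash
python3 - <<'E'
from h import *
z=np.load('wrist.npz');d=z['d'];C=cloud(z,d);e=np.array(manip.read_ee_pos())
for u in (255,262,300,281):
  for v in (215,230,236,240,244,248,252,260,280,300):
    c=C[v,u]; r=c-e
    print(u,v,round(float(d[v,u]),3),'z',np.round(c[2],4),'ex,ey',np.round([r[:2]@EX,r[:2]@EY],4))
E
```

```text
255 215 0.258 z -0.0008 ex,ey [-0.017   0.0032]
255 230 0.259 z 0.0007 ex,ey [-0.0171 -0.0079]
255 236 0.26 z 0.001 ex,ey [-0.0171 -0.0124]
255 240 0.261 z 0.0007 ex,ey [-0.0172 -0.0156]
255 244 0.182 z 0.0761 ex,ey [-0.0124  0.0099]
255 248 0.177 z 0.0814 ex,ey [-0.0121  0.0098]
255 252 0.173 z 0.0857 ex,ey [-0.0119  0.0094]
255 260 0.163 z 0.0961 ex,ey [-0.0113  0.0096]
255 280 0.142 z 0.1173 ex,ey [-0.01  0.01]
255 300 0.08 z 0.175 ex,ey [-0.0063  0.0339]
262 215 0.257 z -0.0002 ex,ey [-0.0118  0.0034]
262 230 0.261 z -0.0009 ex,ey [-0.012  -0.0084]
262 236 0.261 z 0.0004 ex,ey [-0.012  -0.0126]
262 240 0.262 z -0.0002 ex,ey [-0.0121 -0.016 ]
262 244 0.183 z 0.0748 ex,ey [-0.0089  0.0094]
262 248 0.176 z 0.0825 ex,ey [-0.0086  0.0102]
262 252 0.172 z 0.0868 ex,ey [-0.0084  0.0098]
262 260 0.162 z 0.0964 ex,ey [-0.008   0.0098]
262 280 0.142 z 0.117 ex,ey [-0.0072  0.0099]
262 300 0.126 z 0.1337 ex,ey [-0.0066  0.0103]
300 215 0.255 z 0.002 ex,ey [0.0157 0.004 ]
300 230 0.261 z -0.0007 ex,ey [ 0.0161 -0.0083]
300 236 0.262 z -0.0003 ex,ey [ 0.0161 -0.0129]
300 240 0.262 z -0.0003 ex,ey [ 0.0162 -0.016 ]
300 244 0.183 z 0.0755 ex,ey [0.0108 0.0096]
300 248 0.177 z 0.0808 ex,ey [0.0105 0.0095]
300 252 0.172 z 0.0867 ex,ey [0.0101 0.0098]
300 260 0.162 z 0.0967 ex,ey [0.0095 0.0099]
300 280 0.142 z 0.1174 ex,ey [0.0081 0.0101]
300 300 0.081 z 0.1743 ex,ey [0.004  0.0334]
281 215 0.187 z 0.0673 ex,ey [0.0011 0.0229]
281 230 0.19 z 0.0669 ex,ey [0.0011 0.0144]
281 236 0.189 z 0.068 ex,ey [0.0011 0.0114]
281 240 0.189 z 0.0686 ex,ey [0.0011 0.0093]
281 244 0.191 z 0.0678 ex,ey [0.0011 0.0067]
281 248 0.191 z 0.0683 ex,ey [0.0011 0.0046]
281 252 0.192 z 0.0675 ex,ey [0.0011 0.002 ]
281 260 0.193 z 0.0683 ex,ey [ 0.0011 -0.0024]
281 280 0.197 z 0.0672 ex,ey [ 0.0012 -0.015 ]
281 300 0.2 z 0.0674 ex,ey [ 0.0012 -0.0274]
```

The fingertips are at z ≈ 0.074 while the TCP reads 0.048. They should be at 0.040, so the real tool is about 34 mm shorter than the reported TCP implies. I'll calibrate this by touching the table lightly.

```bash
python3 - <<'E'
from h import *
manip.move_gripper(.03,20)
p=list(manip.read_ee_pos()); p[2]=.12; manip.move_straight(p,.15)
manip.move_gripper(.0)
g=cab(-.27,0); p,o=at(g,.05,CA); manip.goto(p,o); st()
p[2]=-.02; print(manip.move_straight(p,.05))if 0 else None
p[2]=-.012; manip.move_straight(p,.08,f_stop=5); st()
p[2]=-.05; print(manip.move_straight(p,.02,f_stop=4)); st()
p[2]=.05; manip.move_straight(p,.15)
E
```

```text
t 16.9 p [0.4631 0.3171 0.0509] gap 0.0003 F [ 0.2 -0.2  0.3]
t 17.8 p [ 0.4626  0.3168 -0.0115] gap 0.0005 F [-1.1  0.2 -0.6]
True
t 18.5 p [ 0.4623  0.3166 -0.0191] gap 0.0004 F [ 0.3 -0.2  3.8]
```

The tip touches the table at TCP reading -0.019, so the offset is 27 mm. I'll apply it and pull the drawer.

```bash
cat >> h.py <<'E'
OFF=.027   # measured: fingers end 27 mm short of the reported TCP; all z below are true-TCP heights
def at(xy,z,jaw): return [float(xy[0]),float(xy[1]),z-OFF],[pi,0,float(yawfor(xy,jaw))]
def zmove(z,vel=.15,f=None):
    p=list(manip.read_ee_pos()); p[2]=z-OFF; return manip.move_straight(p,vel,f_stop=f)
E
python3 - <<'E'
from h import *
zmove(.15); manip.move_gripper(.032,30)
p,o=at(cab(-.179,0),.12,CA); manip.goto(p,o)
p,o=at(cab(-.179,0),.052,CA); print(manip.move_straight(p,.1,f_stop=8)); st()
manip.move_gripper(0,30); st()
h0=(np.array(manip.read_ee_pos()[:2])-CC)@EX
if manip.read_finger_gap()>.006:
    g=cab(h0-.165,0)
    print('stop',manip.move_straight([g[0],g[1],p[2]],.08,f_stop=14)); st()
    h1=(np.array(manip.read_ee_pos()[:2])-CC)@EX; print(h0,h1,h0-h1)
    manip.dwell(.2)
    manip.move_gripper(.032)
    zmove(.3,.25)
    manip.goto([.35,-.1,.3],[pi,0,pi/2])
    shot('top','t2',crop=(0,60,420,330),scale=1.9); st()
E
```

```text
False
t 21.8 p [0.5352 0.3718 0.0259] gap 0.032 F [-0.6 -0.  -0.5]
t 22.2 p [0.5354 0.3719 0.0257] gap 0.01 F [0.2 1.5 1.4]
stop True
t 23.8 p [0.4242 0.2877 0.0257] gap 0.01 F [1.4 1.1 0.8]
-0.1782183001105856 -0.3176988545843289 0.1394805544737433
t 27.2 p [ 0.3503 -0.0994  0.2997] gap 0.0321 F [-0.1  0.3  0.4]
```

View pics/t2.png

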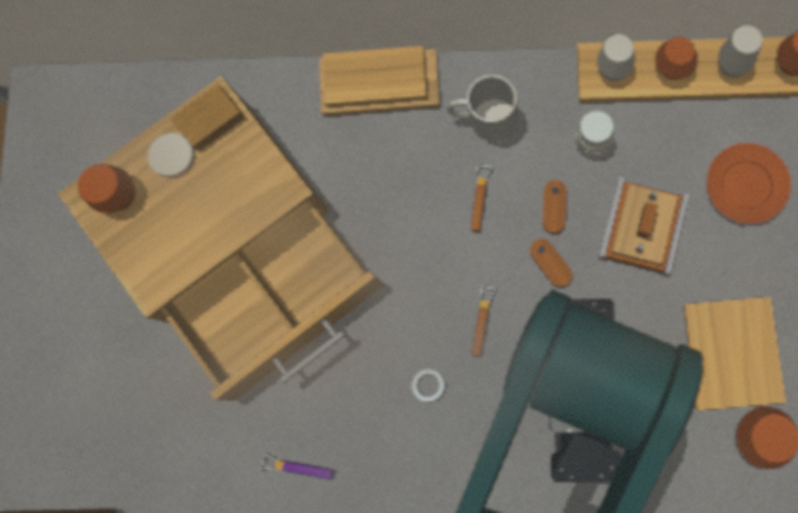

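The drawer is at its stop, with both bays open to view. Next I'll locate the plate from close up and measure the bays in the same step.

```bash
python3 - <<'E'
from h import *
z=np.load('top.npz');P=cloud(z,z['d']).reshape(-1,3)
r=P[:,:2]-CC; X=r@EX;Y=r@EY
m=(X>-.24)&(X<-.15)&(abs(Y)<.17)
print([(int(a*1000),round(float(np.median(P[m&(abs(Y-a)<.002),2])),3)) for a in np.arange(-.156,.157,.004)])
m=(abs(abs(Y)-.07)<.03)&(X>-.33)&(X<-.1)
print([(int(a*1000),round(float(np.median(P[m&(abs(X-a)<.002),2])),3)) for a in np.arange(-.3,-.11,.004)])
A=np.radians(-16.5+90); c=np.array([.6253,-.2352])
manip.move_gripper(.05,40)
manip.goto(*at(c,.2,A)); shot('wrist','w5'); st()
z=np.load('wrist.npz');d=z['d'];C=cloud(z,d);Z=C[...,2]
R=np.linalg.norm(C[...,:2]-c,axis=-1)
for n,lo,hi,rad in(('grip',.066,.078,.05),('plate',.033,.041,.075)):
    m=(Z>lo)&(Z<hi)&(R<rad)
    print(n,m.sum(),np.median(Z[m]),rect(C[m][:,:2]),C[m].mean(0))
E
```

```text
[(-156, 0.001), (-152, 0.0), (-148, 0.0), (-144, -0.001), (-139, 0.041), (-135, 0.066), (-131, 0.066), (-127, 0.016), (-123, 0.017), (-119, 0.017), (-115, 0.016), (-111, 0.016), (-107, 0.017), (-103, 0.017), (-99, 0.017), (-95, 0.017), (-91, 0.017), (-87, 0.017), (-83, 0.016), (-79, 0.016), (-75, 0.017), (-71, 0.017), (-67, 0.016), (-63, 0.016), (-59, 0.016), (-55, 0.016), (-51, 0.017), (-47, 0.016), (-43, 0.016), (-39, 0.016), (-35, 0.016), (-31, 0.016), (-27, 0.017), (-23, 0.016), (-19, 0.016), (-15, 0.016), (-11, 0.017), (-7, 0.016), (-3, 0.036), (0, 0.067), (4, 0.066), (8, nan), (12, 0.019), (16, 0.016), (20, 0.016), (24, 0.017), (28, 0.017), (32, 0.017), (36, 0.016), (40, 0.016), (44, 0.017), (48, 0.017), (52, 0.016), (56, 0.016), (60, 0.016), (64, 0.016), (68, 0.017), (72, 0.016), (76, 0.017), (80, 0.016), (84, 0.016), (88, 0.017), (92, 0.016), (96, 0.016), (100, 0.017), (104, 0.016), (108, 0.017), (112, 0.017), (116, 0.017), (120, 0.016), (124, 0.017), (128, 0.016), (132, 0.025), (136, 0.047), (140, 0.066), (144, 0.061), (148, nan), (152, nan), (156, nan)]
[(-300, 0.002), (-29
[... 295 characters left out ...]
0.017), (-211, 0.016), (-207, 0.016), (-203, 0.016), (-199, 0.017), (-195, 0.017), (-191, 0.016), (-187, 0.016), (-183, 0.016), (-179, 0.016), (-175, 0.016), (-171, 0.017), (-167, 0.017), (-163, 0.016), (-159, 0.016), (-155, 0.017), (-151, 0.016), (-147, 0.017), (-143, 0.017), (-139, 0.017), (-135, 0.016), (-131, 0.016), (-127, 0.016), (-123, 0.019), (-119, 0.096), (-115, 0.02), (-111, 0.098)]
t 29.4 p [ 0.6253 -0.2352  0.1741] gap 0.05 F [0.7 1.1 0.9]
grip 1255 0.07205731973530338 (array([ 0.62456653, -0.23601968]), array([49.84262848, 19.6632328 ]), -15.96630859375) [ 0.62560536 -0.23652074  0.07189391]
plate 7987 0.037258005060884725 (array([ 0.62431378, -0.23624597]), array([115.65328217,  80.32472992]), -16.38481903076172) [ 0.62858489 -0.23742349  0.03725764]
  return _methods._mean(a, axis=axis, dtype=dtype,
  ret = ret.dtype.type(ret / rcount)
```

View pics/w5.png

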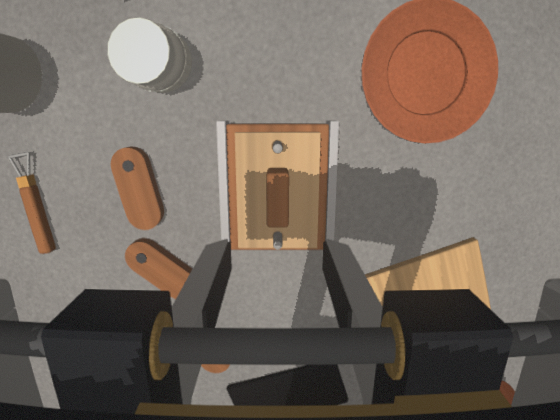

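The wrist view shows the plate on its dowels with the grip bar at (277,197). The close measurement is (0.6245, -0.236) at -16.4°. Next: grasp and lift.

```bash
python3 - <<'E'
from h import *
A=np.radians(-16.4+90); c=np.array([.6245,-.2360])
p,o=at(c,.1,A); manip.move_straight(p,.15,attitude=o)
print(zmove(.049,.06,f=6)); st()
manip.move_gripper(0,45); st(); print(manip.read_moment())
p=list(manip.read_ee_pos()); z0=p[2]; c0=p[:2]
for dz in(.008,.02,.035,.075):
    p[2]=z0+dz; s=manip.move_straight(p,.05,f_stop=15); st()
    if s: break
print(manip.read_moment())
E
```

```text
False
t 31.2 p [ 0.6256 -0.2365  0.0226] gap 0.0499 F [-0.7 -0.3 -0.2]
t 31.8 p [ 0.6253 -0.2363  0.0222] gap 0.0197 F [0.8 0.1 0.9]
[ 0.09792226  0.01762908 -0.04425991]
t 32.1 p [ 0.6253 -0.2364  0.0305] gap 0.0194 F [-0.9 -0.6 -2. ]
t 32.5 p [ 0.6255 -0.2364  0.043 ] gap 0.02 F [ 0.3  0.5 -1.7]
t 32.9 p [ 0.6255 -0.2364  0.0579] gap 0.0196 F [-1.2 -0.1 -2.4]
t 33.9 p [ 0.625  -0.2361  0.0967] gap 0.0193 F [-0.  -0.5 -2.3]
[ 0.10012828 -0.02098207  0.00692025]
```

```bash
python3 - <<'E'
from h import *
A=np.radians(3.6+90); c=np.array([.4163,-.3699])
y0=manip.read_orientation()[2]; p,o=at(c,.125,A); print(np.degrees(y0),np.degrees(o[2]))
manip.move_straight(p,.15,attitude=o); st()
p=list(manip.read_ee_pos()); 
zmove(.05,.1,f=8); st()
print(zmove(.030,.02,f=4)); st()
manip.move_gripper(.05); 
zmove(.17,.12); p,o=at(c+[-.02,0],.25,A);manip.goto(p,o)
shot('wrist','w6');st()
z=np.load('wrist.npz');d=z['d'];C=cloud(z,d);Z=C[...,2];R=np.linalg.norm(C[...,:2]-c,axis=-1)
for n,lo,hi,rad in(('grip',.053,.066,.05),('plate',.02,.03,.08),('board',.007,.017,.12)):
    m=(Z>lo)&(Z<hi)&(R<rad)
    print(n,m.sum(),np.median(Z[m]),rect(C[m][:,:2]))
E
```

```text
-16.401320064454385 3.5999999999999797
t 35.7 p [ 0.4167 -0.3696  0.098 ] gap 0.0198 F [ 0.5 -0.6 -0.9]
t 36.6 p [ 0.4172 -0.3701  0.0238] gap 0.0195 F [-1.1  0.1 -1.5]
True
t 37.3 p [ 0.4169 -0.3698  0.0091] gap 0.0195 F [-0.2 -0.1  5.2]
t 39.7 p [ 0.396  -0.3696  0.2221] gap 0.0501 F [ 0.2  0.1 -0.7]
grip 900 0.058945205063763134 (array([ 0.4162193 , -0.37010565]), array([49.4569664 , 19.02605057]), 3.4585437774658203)
plate 6119 0.024213451715941636 (array([ 0.41546811, -0.37003741]), array([115.30308533,  80.58364105]), 3.580325126647949)
board 10206 0.012218177500707583 (array([ 0.41473016, -0.37063776]), array([170.24290466, 141.28485107]), 3.611025333404541)
```

View pics/w6.png

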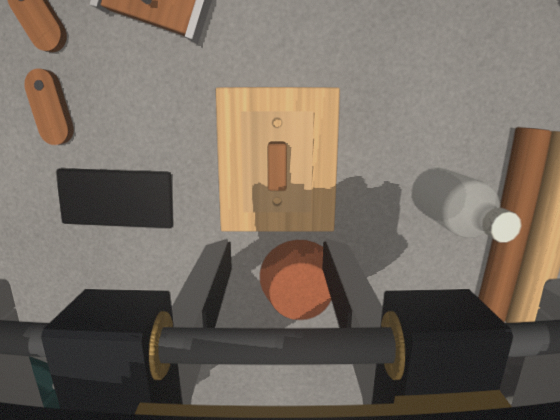

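The plate lies flat on the board, centred within 1 mm and parallel. Now the tools, starting with rib A.

```bash
cat >> h.py <<'E'
BX=-.198; BAY={'loop':.070,'rib':-.066}
def find(kind,c,save=None):
    im,d,info=shot('wrist',save); hsv=cv2.cvtColor(im,cv2.COLOR_RGB2HSV)
    h=.014 if kind=='rib' else .016
    v,u=np.mgrid[0:420,0:560]; W=onplane(info,np.c_[u.ravel(),v.ravel()],h)[:,:2].reshape(420,560,2)
    Z=cloud(info,d)[...,2]
    m=(hsv[...,1]>70)&(hsv[...,2]>30)&(Z<.03)&(Z>.004)&(np.linalg.norm(W-c,axis=-1)<.11)
    n,l,stt,_=cv2.connectedComponentsWithStats(cv2.morphologyEx(m.astype(np.uint8),cv2.MORPH_CLOSE,np.ones((5,5))))
    best=None
    for k in range(1,n):
        if stt[k,4]<300: continue
        r=rect(W[l==k]); dist=np.linalg.norm(r[0]-c)
        print('  cand',np.round(r[0],4),np.round(r[1],1),round(r[2],1),stt[k,4])
        if (best is None or dist<best[0]) and 12<r[1][1]<45: best=(dist,r)
    return best[1]
def pick(kind,c,ang,save=None):
    w,op=(.038,.062) if kind=='rib' else (.016,.045)
    back=np.array([np.cos(np.radians(ang)),np.sin(np.radians(ang))])*.01
    manip.move_gripper(op,40); manip.goto(*at(np.array(c),.2,np.radians(ang+90)))
    (c,s,a)=find(kind,c,save)
    if kind=='loop': c=c-np.array([np.cos(np.radians(a)),np.sin(np.radians(a))])*.005
    print(kind,c,s,a)
    p,o=at(c,.08,np.radians(a+90)); manip.goto(p,o)
    if zmove(.0105,.08,f=6): print('touch!')
    manip.move_gripper(0,40); st()
    zmove(.2,.2); st()
    g=manip.read_finger_gap(); return abs(g-w)<.006,a,o[2]
def place(kind,a,yaw,dx,dy,up=0):
    """put held thing in its bay; rib across, loop along the drawer"""
    t=cab(BX+dx,BAY[kind]+dy); want=np.degrees(CA)+(90 if kind=='rib' else 0)
    dl=want-a
    if kind=='rib': dl=(dl+90)%180-90
    q1=np.arctan2(t[1],t[0]); y=yaw+np.radians(dl); q6=(q1+pi/2-y+pi)%(2*pi)-pi
    if kind=='rib' and abs(q6)>1.6: y+=pi
    print('place',t,'q6',q6)
    y=(y+pi)%(2*pi)-pi
    manip.goto([float(t[0]),float(t[1]),.2-OFF],[pi,0,float(y)]); st()
    if zmove(.029+up,.1,f=6): print('touch!'); st()
    g=manip.read_finger_gap(); manip.move_gripper(g+.007); 
    zmove(.2,.2); st()
E
python3 - <<'E'
from h import *
ok,a,y=pick('rib',[.666,-.091],-2,'w7')
if ok: place('rib',a,y,-.030,0)
E
```

```text
cand [ 0.6657 -0.0925] [89.8 38. ] -4.2 2760
  cand [ 0.5789 -0.079 ] [74.  40.3] 34.9 1745
rib [ 0.66566315 -0.09246903] [89.83203888 38.00203705] -4.170684814453125
t 43.7 p [ 0.6662 -0.0934 -0.0161] gap 0.0373 F [0.1 0.1 0.8]
t 44.8 p [ 0.6653 -0.0932  0.171 ] gap 0.0374 F [ 0.1 -0.2 -0.6]
place [0.5355286  0.28930416] q6 2.9885077160204876
t 46.3 p [0.5357 0.2887 0.1724] gap 0.0376 F [ 0.8 -0.4 -1. ]
t 49.5 p [0.5351 0.2883 0.1713] gap 0.0445 F [-0.4 -0.5 -0.9]
```

```bash
python3 - <<'E'
from h import *
shot('wrist','w8')
E
```

```text
(no output)
```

View pics/w8.png

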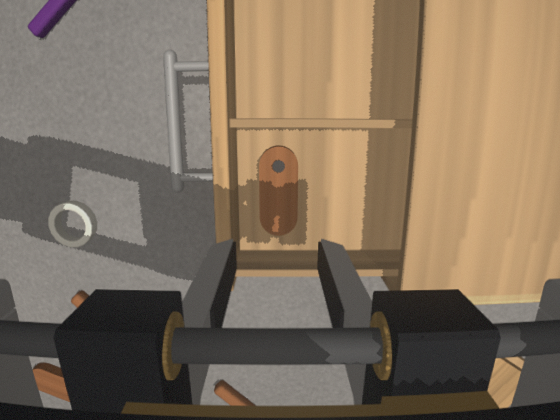

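Rib A lies squarely in the right bay at (278,190). Next come ribs B and C.

```bash
python3 - <<'E'
from h import *
for c,a0,dx,up in(([.571,-.083],34.6,.027,0),([.468,-.095],16.6,-.003,.014)):
    ok,a,y=pick('rib',c,a0)
    print(ok)
    if not ok: break
    place('rib',a,y,dx,0,up)
shot('wrist','w9')
E
```

```text
cand [ 0.5707 -0.0833] [89.7 37.9] 35.3 2766
  cand [ 0.4871 -0.0898] [53.5 38. ] 14.7 1312
rib [ 0.57071167 -0.08325546] [89.71279907 37.89739609] 35.32780456542969
t 53.6 p [ 0.5716 -0.0827 -0.0161] gap 0.0374 F [-0.1 -0.3  0.6]
t 54.7 p [ 0.5707 -0.0825  0.1712] gap 0.0379 F [-1.1 -0.2 -0.7]
True
place [0.58096086 0.32372668] q6 3.0015771413081094
t 56.2 p [0.5814 0.3226 0.1728] gap 0.0377 F [-0.4 -0.1 -0.4]
t 59.4 p [0.5808 0.3223 0.1711] gap 0.044 F [-0.5  0.3 -0.1]
  cand [ 0.4665 -0.0957] [89.9 37.6] 16.0 2768
rib [ 0.4665477  -0.09568503] [89.90673065 37.55115128] 15.968024253845215
t 63.6 p [ 0.4675 -0.0955 -0.0162] gap 0.0374 F [-0.1 -0.   2.1]
t 64.7 p [ 0.4666 -0.0952  0.1714] gap 0.0374 F [-0.2 -0.1 -0.6]
True
place [0.55704915 0.30560956] q6 2.9949876676882727
t 66.2 p [0.5573 0.3046 0.1728] gap 0.0374 F [-0.5 -1.2  0.2]
t 69.2 p [0.5567 0.3043 0.1713] gap 0.0446 F [-0.2 -0.1 -0. ]
```

View pics/w9.png

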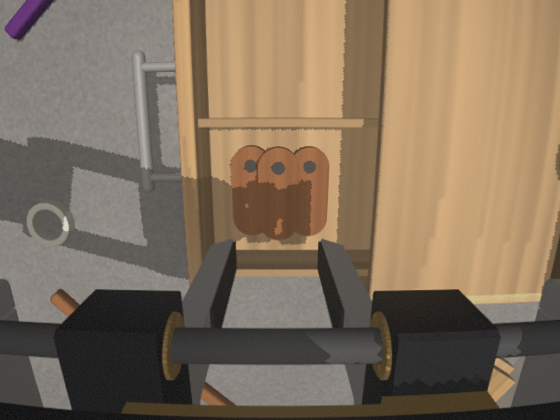

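All three ribs are in the right bay, the third lying across the other two at (278,190). Now the loop tools.

```bash
python3 - <<'E'
from h import *
for c,a0,dy in(([.672,.033],-9,.027),([.467,.033],-11.2,-.025)):
    ok,a,y=pick('loop',c,a0)
    print(ok)
    if not ok: break
    place('loop',a,y,-.017,dy)
shot('wrist','w10')
E
```

```text
cand [0.6714 0.0329] [90.4 15.5] -7.9 1241
loop [0.666456  0.0335795] [90.37420654 15.47401619] -7.88836669921875
t 72.8 p [ 0.6669  0.0345 -0.0163] gap 0.0158 F [-0.4  0.4  1.4]
t 73.9 p [0.6661 0.0345 0.171 ] gap 0.0153 F [ 0.1  0.2 -1. ]
True
place [0.44745403 0.42707524] q6 -1.4570863476642217
t 75.6 p [0.4484 0.4262 0.1729] gap 0.0156 F [ 0.8 -0.6 -0.7]
t 78.8 p [0.4478 0.4258 0.1713] gap 0.0227 F [ 1.  -0.3  0. ]
  cand [0.4648 0.0325] [90.2 15.3] -10.9 1292
loop [0.45991867 0.03347266] [90.20807648 15.2910099 ] -10.874481201171875
t 83.0 p [ 0.4607  0.034  -0.0163] gap 0.0158 F [0.2 0.4 1.5]
t 84.1 p [0.4598 0.034  0.1715] gap 0.0156 F [0.9 0.7 0.2]
True
place [0.47885703 0.38562826] q6 -1.5412158863359813
t 85.4 p [0.4793 0.3845 0.173 ] gap 0.0157 F [ 0.3 -0.2 -1.9]
t 88.7 p [0.4787 0.3841 0.1712] gap 0.0226 F [-0.1  0.3  0.1]
```

View pics/w10.png

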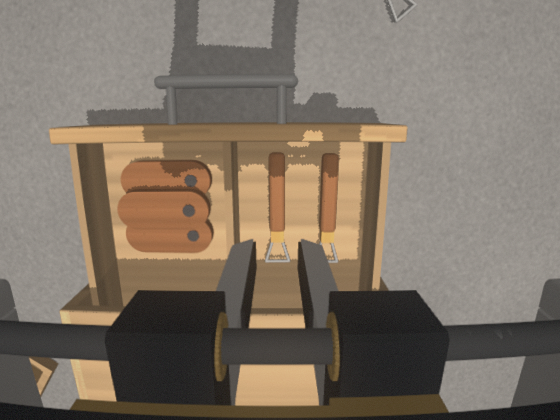

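All five pieces are in their bays: ribs at left of the picture around (165,205), loop tools at (277,200) and (329,200). Before closing, I'll go to the handle and take an overview for anything missed.

```bash
python3 - <<'E'
from h import *
manip.move_gripper(.032,30)
manip.goto(*at(cab(-.318,0),.2,CA)); st()
shot('top','t3',scale=1.42)
z=np.load('wrist.npz')
im,d,i=shot('wrist'); C=cloud(i,d);r=C[...,:2]-CC;X=r@EX;Y=r@EY
m=(C[...,2]>.056)&(C[...,2]<.072)&(X<-.295)&(X>-.36)&(abs(Y)<.04); print(m.sum(),np.median(X[m]),rect(C[m][:,:2]))
E
```

```text
t 90.4 p [0.4241 0.2877 0.1731] gap 0.0321 F [-0.3  0.4  0. ]
1054 -0.31950427241120205 (array([0.42277121, 0.28678641]), array([79.87506866, 10.56679058]), -52.56344223022461)
```

View pics/t3.png

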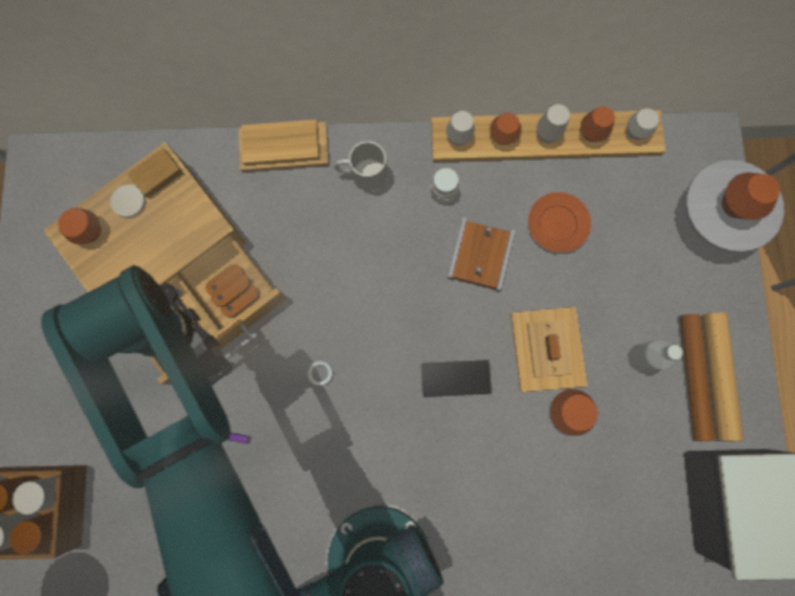

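The overview shows no tools left on the table except the purple look-alike, and everything else is undisturbed. Closing the drawer.

```bash
python3 - <<'E'
from h import *
p,o=at(cab(-.3185,0),.052,CA)
print(manip.move_straight([p[0],p[1],.1-OFF],.15,attitude=o), manip.move_straight(p,.1,f_stop=8))
manip.move_gripper(0,40); st()
h0=(np.array(manip.read_ee_pos()[:2])-CC)@EX
g=cab(h0+.157,0)
print('stop',manip.move_straight([g[0],g[1],p[2]],.06,f_stop=18)); st()
h1=(np.array(manip.read_ee_pos()[:2])-CC)@EX; print(h0,h1,h1-h0)
manip.dwell(.3); st()
manip.move_gripper(.03); zmove(.2,.15)
h=cab(-.22,0); manip.goto(*at(h,.25,CA)); im,d,i=shot('wrist','w11')
C=cloud(i,d);r=C[...,:2]-CC;X=r@EX;Y=r@EY
for lo,hi,a,b in((.056,.072,-.2,-.155),(.075,.085,-.16,-.115),(.095,.105,-.15,-.08)):
    m=(C[...,2]>lo)&(C[...,2]<hi)&(X>a)&(X<b)&(abs(Y)<.045); print(m.sum(),np.median(X[m]) if m.any() else 0,np.percentile(X[m],[2,98]) if m.any() else 0)
st()
E
```

```text
False False
t 92.5 p [0.4241 0.2875 0.0257] gap 0.01 F [0.4 0.  2.7]
stop True
t 94.7 p [0.5392 0.3748 0.0257] gap 0.0096 F [-0.6 -0.6  4.1]
-0.31791123268865024 -0.17342769021201968 0.14448354247663056
t 95.0 p [0.5392 0.3749 0.0257] gap 0.0101 F [-0.6  0.1  4.7]
983 -0.1745325086673988 [-0.17975201 -0.15873884]
1210 -0.13330786933336092 [-0.13918461 -0.12628837]
4335 -0.10322078123386409 [-0.12441787 -0.08091976]
t 97.1 p [0.5018 0.3466 0.2221] gap 0.0301 F [0.7 1.6 0. ]
```

View pics/w11.png

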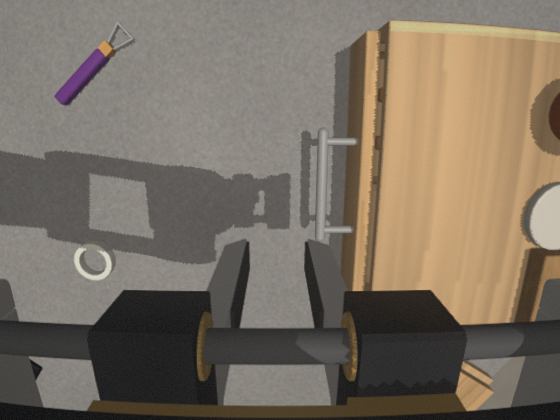

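The drawer travelled 144.5 mm of 145 and hit its stop. I'll give it one firmer push on the bar with closed fingers to be sure, then check again and hand in.

```bash
python3 - <<'E'
from h import *
manip.move_gripper(0)
p,o=at(cab(-.207,0),.055,CA); manip.goto([p[0],p[1],.15-OFF],o); manip.move_straight(p,.15,f_stop=8)
g=cab(-.17,0); print('stop',manip.move_straight([g[0],g[1],p[2]],.03,f_stop=22)); st()
e=(np.array(manip.read_ee_pos()[:2])-CC)@EX; print(e)
b=cab(-.215,0); manip.move_straight([b[0],b[1],p[2]],.1); zmove(.25,.2)
manip.goto(*at(cab(-.22,0),.25,CA)); im,d,i=shot('wrist')
C=cloud(i,d);r=C[...,:2]-CC;X=r@EX;Y=r@EY
for lo,hi,a,b in((.056,.072,-.2,-.165),(.075,.085,-.16,-.115)):
    m=(C[...,2]>lo)&(C[...,2]<hi)&(X>a)&(X<b)&(abs(Y)<.045); print(m.sum(),np.median(X[m]))
manip.goto([.35,-.0,.32],[pi,0,pi/2]); st()
im,d,i=shot('scene','s2',scale=1.42)
E
```

```text
stop True
t 99.7 p [0.5248 0.364  0.0273] gap 0.0007 F [ 0.5 -0.3 -0.1]
-0.19145226024649833
934 -0.1748592078115078
1239 -0.13323857345142753
t 103.0 p [3.504e-01 3.000e-04 3.197e-01] gap 0.0004 F [ 0.3 -0.6  0.1]
```

View pics/s2.png

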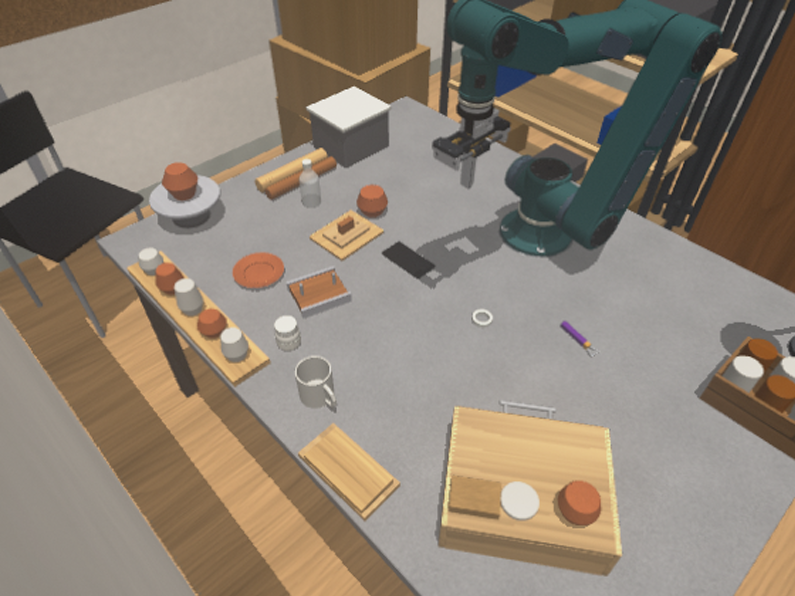

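The drawer did not move under the firmer push, so it is home. The scene view shows a clean table with the plate on the board at (346,232). Handing in.

```bash
python3 -c "
from h import *
manip.close_job(); print(manip.read_t())"
```

```text
the job is handed in; nothing more can be done
the job is handed in; nothing more can be done
```

The job is done and handed in, at about 103 s of the 210 s allowed:

- **Drawer out:** I pulled it until it hit its stop. My first try closed on air and left the drawer unmoved, because the fingers end 27 mm short of the reported TCP. I measured that by touching the table lightly and corrected for it from then on.
- **Plate:** I lifted it straight and level off the dowels without binding. It lies flat on the board, centred to about 1 mm and parallel within 0.1°.
- **Ribs and loop tools:** Only three ribs and two loop tools were there. The ribs are in the right-hand compartment, the third lying on the other two. The loop tools are in the left-hand one. All five showed in place just before I closed the drawer, and I saw no knock or grip slip.
- **Drawer shut:** It closed with 144.5 mm of measured travel against the nominal 145 mm. A second push of about 22 N moved it no further.

The last picture shows the other things, including the purple look-alike, where they were. No check disagreed beyond the 1–2 mm between the top and wrist cameras.

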